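# Put the washed chopping boards away in the spring-grip board stand

### The arm

A 6-joint arm with a two-finger parallel gripper is mounted at the origin on a cart in front of the work surface, level with it; the furniture and walls round the work are solid. World frame = base frame: x ahead of the robot, y to its left, z up, the work surface at z = 0. Lengths are in mm, angles in degrees, forces in N, time in s.
With the tool pointing down it reaches from about 350 to 850 mm from the base axis. Payload 8.1 kg.
Tool frame: the origin (TCP) lies between the finger pads; the fingertips stand 11 mm ahead of it and the grasp point (between the pads) lies 8 mm behind it; z points along the fingers, y is the line along which they close (so a half turn about z gives the same grasp; the last joint's range is limited). The gripper opens to 85 mm and grips with 20 to 120 N. Pads are 22 mm wide; open, the fingers measure 114 mm over their backs; the gripper's body (76 mm by 85 mm) begins 54 mm behind the grasp point. The pads swing forward as they close: fully open they stand 13 mm farther back than shut.
Start: joints at [71.883, 7.471, 85.268, -0, 87.261, -4.893], TCP at [137.231, 584.1, 242.292] pointing down, gripper open.
Joint ranges: [-169.43, 169.43], [-51.17, 129.36], [1.28, 143.12], [-76.62, 256.62], [0, 156.53], [-152.29, 152.29]. Speed limits (degrees/s): [136.94, 136.94, 159.86, 180, 180, 180].

### API

Orientations are given as [roll, pitch, yaw] about the fixed x, y, z axes, in that order (R = Rz(yaw) Ry(pitch) Rx(roll)).
In Python, from bench import r, snapshot, get_calibration gives the robot as it stands.
- The arm moves only by the tool step_arm, never from a script. Its argument "rows" is a list of rows, each a list of 2 entries, a list of its own where there are three numbers: the shift along the tool's x, y, z in mm, then the turn about the tool's z in degrees. In form: [[[tx, ty, tz], yaw], ...]. A call has 1 to 12 rows; each row is the pose to reach, as a shift and turn from the pose commanded when the call began, along the tool's axes at that moment; what a row does not reach only later rows make up. A row lasts 1/10 s, in which the tool goes at most 50 mm and 8.59 degrees, less where a joint would pass 70% of its speed; a pose out of reach is approached as far as the arm can. A call with a gripper value outside its range is refused whole. "fingers" is the opening, from 0 (shut) to 1 (fully open), set as the call begins (left out, the last holds). The fingers move at their own pace and stop on an object; "squeeze" is the grip in N (left out, the last holds). Time passes only in rows, so rows that repeat a pose let the fingers close. It gives the time, the measured TCP pose, the force, the opening and the grip force at its end, in the units of the state.
- r.sense(): the state, without advancing time (a new reading comes with each control period).
- snapshot(name): name is "scene" or "side" or "wrist"; returns the picture (384x512x3 uint8, blue, green, red); there is no depth.
- get_calibration(name): a dict with "fovy" (degrees; the focal length in pixels is half the picture's height over the tangent of half this angle, whatever the lens; pixels are square), "cx", "cy" (the principal point, pixels), "dist" ([k1, k2, p1, p2, k3] as OpenCV has them; the pictures are not rectified), "eye" and "orientation" of the camera in the world. Camera axes: x right, y up, looking along -z (the intrinsics and any distortion apply to the point x, -y, -z); pixel columns grow to the right and rows downward; lengths in mm; the calibration is good to about 2 mm. A picture is of the moment at which its call begins: read the wrist's pose just before it. get_calibration takes no time and is no camera call; for the wrist camera it gives the pose at the moment of the call.
- r.hand_in(): hands the job in; it is judged then, once.
The state is a dict: "time": time; "joint_pos": joint angles; "qd": joint speeds; "joint_efforts": joint torques, N m; "tool_pos": TCP position; "tcp_rot": TCP orientation; "ft_force": force on the tool from outside, world axes, zero at the start; "wrist_torque": the same for the moment, N m; "finger_gap": finger opening in mm; "grip_force": force on a finger pad.
Only numpy, scipy, OpenCV 4.12 (cv2) and the standard library are available. Lean on these libraries where they do the work, as an engineer would, in place of code of your own. Each camera call takes 0.05 s, during which the arm holds its last target. There are 200 camera calls.

### The job

Two washed chopping boards, one of bamboo and one of thin green plastic, stand in the wire drying rack. Put them away in the board stand, where the thick dark board already is: each upright in the slot made for its own thickness (the slots' dividers slide a little, so find the mouth by feel or by eye), pressed down between wall and spring cheek until its edge sits fully on the rails. Press firmly but do not ram the stand, leave the dark board in its slot, do not knock the mug, the tumbler or the shaker about, and let go of everything at the end.

Things in the scene. Friction and masses are not known exactly. Their poses are not given: they have to be found in the camera images.
- board_bamboo: light bamboo chopping board, 150 long x 13 thick x 105 high mm, 0.15 kg, corners rounded 14 mm. Origin at the centre of the board; x along its length, y through its thickness, z along its height (up). At the start it leans in the drying rack at 0.2 to 0.28 rad, top towards the rack's -y side; the top edge is free and can be pinched across the thickness.
- board_green: green plastic chopping board, 150 long x 8 thick x 105 high mm, 0.12 kg, otherwise as the bamboo one (origin at its centre, same axes, same start). It and the bamboo board stand in the two bays of the rack nearest its +y side; which is in which varies.
- board_wood: dark wooden chopping board, 150 x 18 x 105 mm, 0.19 kg, same axes, origin at its centre. Stands fully home in the widest slot from the start; leave it there.
- drying_rack: drying rack, fixed: white tray 176 (x) x 190 (y) mm with four wire loops across it, 48 mm apart in y, 84 mm wide in x, leaning 0.2 rad towards -y, loop tops 69 mm above the worktop. Three bays, the one on the -y side empty. Boards stand on two rails 15 mm above the worktop. Origin on the worktop under its centre, z up. Beware the wall cupboard: it hangs 0.46 m above the worktop, behind x = 0.6 m.
- board_stand: board stand, fixed: wooden base 180 (x) x 176 (y) mm, origin on the worktop under its centre, z up. Three upright slots along x, for boards 18, 13 and 8 mm thick from +y to -y. Boards stand on rubber rails 14 mm above the worktop; slot walls reach up to 70 mm, end panels to 44, leaving 7 mm past each end of a board. Home boards are 119 mm high; 30 mm or more between neighbours.
- slot_bamboo (a point): middle slot, for the 13 mm board; axes as the stand's. Point on the stand where the board's centre is when home, 66.5 mm above the worktop, with the slot's divider in mid-travel. The divider (a wall on the +y side, a sprung cheek on the -y side) slides along y by hand and was left anywhere up to 8 mm to either side: feel or look for the slot. It slides at 8 N.
- slot_green (a point): the narrowest slot, for the 8 mm board: the same point, 56.5 mm to the -y side of the middle one; its divider too was left up to 8 mm to either side. In all slots the mouth (52 to 66 mm up, narrowing downwards) takes a board off from the slot's seat by 3 mm to +y or 1.5 mm to -y; beyond that it lands on an edge 66 to 70 mm up.
- slot_wood (a point): the widest slot, for the 18 mm board, 55.5 mm to the +y side of the middle one: where the dark board's centre is, home; this divider is screwed down. Axes as the stand's.
- cheek_bamboo (a joint): sprung steel cheek of the middle slot: 0 at rest, where the slot is 3 mm narrower than its board; about 0.003 with the right board in; yields to 0.006 at most, so a thicker board stops high, and a thinner one rattles. It pushes with 3 to 4 N; a board's weight alone does not carry it down: pressing home takes about 5 to 15 N, and at the rails the resistance rises sharply.
- cheek_green (a joint): sprung steel cheek of the narrowest slot, the same.
- mug: cream mug, 78 x 113 x 100 mm, bystander in front of the hob; origin under its centre.
- tumbler: clear tumbler, 81 mm across, 91 mm high, bystander in front of the hob, left of the mug; origin under its centre.
- shaker: white salt shaker with black cap, 51 mm across, 164 mm high, bystander behind, between rack and stand; origin under its centre.
Things that resemble listed ones, but are neither listed nor needed, are in the scene too. Leave any red look-alike of the board_bamboo alone.

How it is judged:
By the outcome, as a careful person would: the job done as asked, in the order asked, and still so for the second after the job is handed in, with the robot touching nothing.
It also fails if it takes over 58 s, if anything falls off the work surface, if the arm or the gripper's body presses on something with over 40 N, if the wrist force passes 120 N, or if a joint passes its speed limit or range.

## Working session

There is one attempt and no reset: what is moved stays moved. The work goes in short steps, Python scripts to look and compute and a tool call to move; the robot and the scene stay as the last step left them, time stands still between calls to the robot, and variables do not carry over. Pictures are saved under pics/ and viewed, at most 10 in all, crops included, and the job is handed in when it is done.

Besides the shell and the picture viewer there is one more tool, called after ">>>" as name(argument=value, ...) on one line, values as JSON. step_arm: Moves the arm, as the interface text tells. Its arguments: {"type":"object","properties":{"rows":{"type":"array"},"fingers":{"type":"number"},"squeeze":{"type":"number"}},"required":["rows"]}

```bash
ls; mkdir -p pics
python3 - <<'E'
from bench import r,snapshot,get_calibration
import cv2
for n in("scene","side","wrist"):
    c=get_calibration(n); print(n,c)
    im=snapshot(n); cv2.imwrite(f"pics/{n}0.png",im)
print(r.sense())
a=[cv2.imread(f"pics/{n}0.png") for n in("scene","side")]
E
```

```text
pics
scene {'fovy': 55.63899946639121, 'cx': 256.80315254187286, 'cy': 187.2087693558503, 'dist': array([-0.11366265,  0.        ,  0.        ,  0.        ,  0.        ]), 'eye': array([ 333.69209822,  767.59605299, 1214.92181918]), 'orientation': array([  39.53654599,    0.75489791, -167.49980354])}
side {'fovy': 52.384096207321285, 'cx': 253.10943618005678, 'cy': 188.01763136358366, 'dist': array([0.03827578, 0.        , 0.        , 0.        , 0.        ]), 'eye': array([ -314.83950002, -1109.14705476,   915.77677614]), 'orientation': array([ 57.34721068,  -1.36650614, -40.97314191])}
wrist {'fovy': 59.760809282265186, 'cx': 252.79292752350776, 'cy': 190.49819840328513, 'dist': array([0.02509268, 0.        , 0.        , 0.        , 0.        ]), 'eye': array([ 59.6963854 , 601.11836101, 374.1404645 ]), 'orientation': array([-18.04285019,   0.09782393,  76.80673234])}
{'time': 0.15, 'joint_pos': array([ 7.18831959e+01,  7.50707016e+00,  8.53134094e+01, -2.31136481e-04,
        8.72590588e+01, -4.89256701e+00]), 'qd': array([ 0.04178856, -0.07830445, -0.26760746, -0.00448826, -0.05651013,
        0.08707488]), 'joint_efforts': array([ 1.50616459e-03, -5.70053530e+01, -5.01163566e+01, -1.19125862e-04,
        9.10837320e-03, -4.47739160e-05]), 'tool_pos': array([137.11348485, 583.7323373 , 241.48028367]), 'tcp_rot': array([-1.79920732e+02, -6.55362340e-03,  1.66775770e+02]), 'ft_force': array([-0.3018687 , -0.18092145, -0.66231965]), 'wrist_torque': array([-0.0102283 , -0.04701962, -0.01614811]), 'grip_force': 0.0, 'finger_gap': 85.96994882254495}
```

View pics/scene0.png

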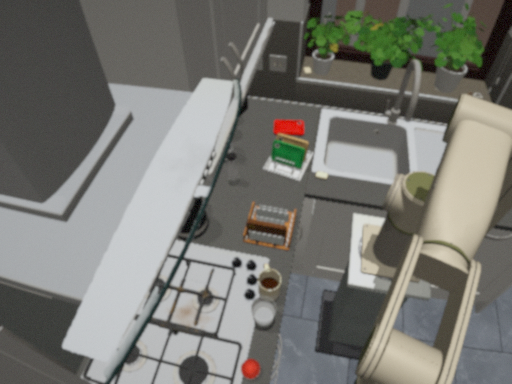

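View pics/side0.png

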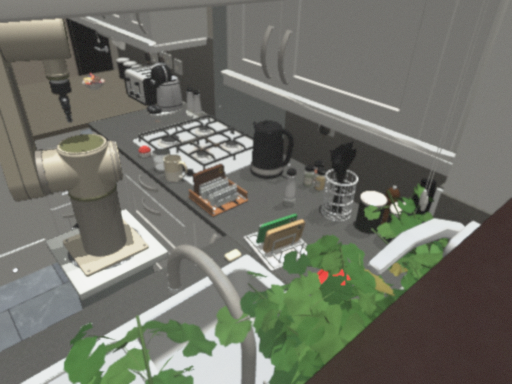

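Scene: stand around (270,227), rack around (290,155), with green on the +y side and bamboo behind it. The red look-alike is at (290,128). The side view agrees. Next I zoom in and project.

```bash
cat > h.py <<'E'
import numpy as np,cv2
from bench import r,snapshot,get_calibration
from scipy.spatial.transform import Rotation as Ro
def cam(c):
    f=192/np.tan(np.radians(c["fovy"]/2)); K=np.array([[f,0,c["cx"]],[0,f,c["cy"]],[0,0,1.]])
    return K,np.array(c["dist"]),Ro.from_euler("xyz",c["orientation"],degrees=True).as_matrix()@np.diag([1,-1,-1]),np.array(c["eye"])
def on_z(c,uv,z):
    K,d,R,e=cam(c); p=cv2.undistortPoints(np.array(uv,float).reshape(-1,1,2),K,d)[:,0]
    v=np.c_[p,np.ones(len(p))]@R.T
    return e+v*((np.array(z)-e[2])/v[:,2])[...,None]
def proj(c,P):
    K,d,R,e=cam(c); q=(np.array(P,float)-e)@R
    return cv2.projectPoints(q.reshape(-1,1,3),np.zeros(3),np.zeros(3),K,d)[0][:,0]
E
python3 - <<'E'
from h import *
a=cv2.imread("pics/scene0.png");b=cv2.imread("pics/side0.png")
A=cv2.resize(a[110:260,230:330],(400,600),interpolation=cv2.INTER_CUBIC)
B=cv2.resize(b[155:275,180:320],(400,343),interpolation=cv2.INTER_CUBIC)
o=np.zeros((600,800,3),np.uint8);o[:,:400]=A;o[:343,400:]=B
cv2.imwrite("pics/crop.png",o)
c=get_calibration("scene")
print(on_z(c,[[290,155],[270,227]],[15,15]).round())
E
```

```text
[[ 455. -416.   15.]
 [ 469.   -9.   15.]]
```

View pics/crop.png

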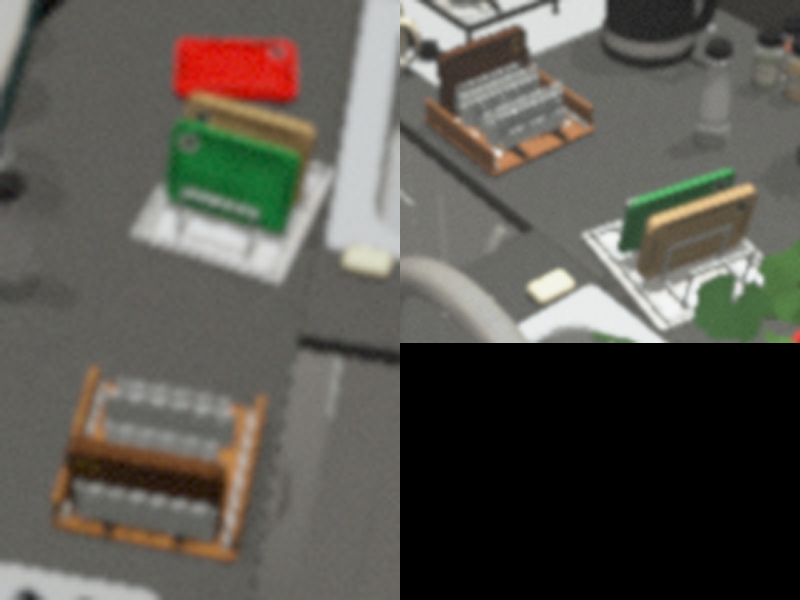

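Crop is 4x, so full pixels are 230+x/4, 110+y/4. Rack tray corners are at crop (133,235), (280,283) and (333,165). The stand's +y corners are at (55,525) and (235,557).

Run:
```python
from h import *
c=get_calibration("scene")
f=lambda L,z:on_z(c,[[230+x/4,110+y/4] for x,y in L],np.array(z,float)).round()
print("rack",f([(133,235),(280,283),(333,165)],[5,5,5]))
print("stand",f([(55,525),(235,557),(265,397),(95,368)],[5,5,44,44]))
print("tops green",f([(175,122),(303,152)],[112,112]), "bam",f([(188,95),(315,127)],[112,112]), "wood",f([(70,445),(225,475)],[119,119]))
print("shaker etc side")
# tool axes now and offset to targets
s=r.sense();R=Ro.from_euler("xyz",s["tcp_rot"],degrees=True).as_matrix();print(R.round(3))
for t in ([420,300,300],[470,0,300],[440,-330,330]): print(t,(R.T@(np.array(t)-s["tool_pos"])).round())
```

```text
rack [[ 560. -315.    5.]
 [ 388. -279.    5.]
 [ 353. -473.    5.]]
stand [[556.  70.   5.]
 [381.  69.   5.]
 [380. -94.  44.]
 [553. -95.  44.]]
tops green [[ 530. -394.  112.]
 [ 386. -376.  112.]] bam [[ 524. -440.  112.]
 [ 378. -418.  112.]] wood [[542.  51. 119.]
 [399.  54. 119.]]
shaker etc side
[[-0.973  0.229 -0.   ]
 [ 0.229  0.973 -0.001]
 [ 0.    -0.001 -1.   ]]
[420, 300, 300] [-340. -212.  -58.]
[470, 0, 300] [-458. -492.  -58.]
[440, -330, 330] [-504. -820.  -87.]
```

>>> step_arm(rows=[[[-340, -212, -58], -13], [[-340, -212, -58], -13], [[-340, -212, -58], -13], [[-340, -212, -58], -13], [[-340, -212, -58], -13], [[-340, -212, -58], -13], [[-340, -212, -58], -13], [[-340, -212, -58], -13], [[-431, -511, -48], -13], [[-431, -511, -48], -13], [[-431, -511, -48], -13], [[-431, -511, -48], -13]])

```text
time: 1.35
tool_pos: [430.4, 103.2, 293.4]
tcp_rot: [-180.0, -0.0, 179.8]
ft_force: [0.8, 0.5, 0.3]
finger_gap: 85.4
grip_force: 0.0
```

>>> step_arm(rows=[[[-10, -110, 0], 0], [[-10, -110, 0], 0], [[-10, -110, 0], 0], [[-10, -110, 0], 0], [[-10, -110, 0], 0]])

```text
time: 1.85
tool_pos: [440.3, -4.2, 293.5]
tcp_rot: [180.0, -0.0, 179.8]
ft_force: [0.1, -0.1, 0.1]
finger_gap: 85.5
grip_force: 0.0
```

Run:
```python
from h import *
import json
r.sense();c=get_calibration("wrist");im=snapshot("wrist")
np.save("c1.npy",c,allow_pickle=True)
print(r.sense()["tool_pos"],r.sense()["tcp_rot"],c["eye"])
cv2.imwrite("pics/w1.png",cv2.resize(im,(800,600),interpolation=cv2.INTER_CUBIC))
```

```text
[440.30193539  -3.73982334 293.55396832] [ 1.79965673e+02 -1.70306518e-02  1.79835888e+02] [360.78048472  -4.88520866 426.31825671]
```

View pics/w1.png

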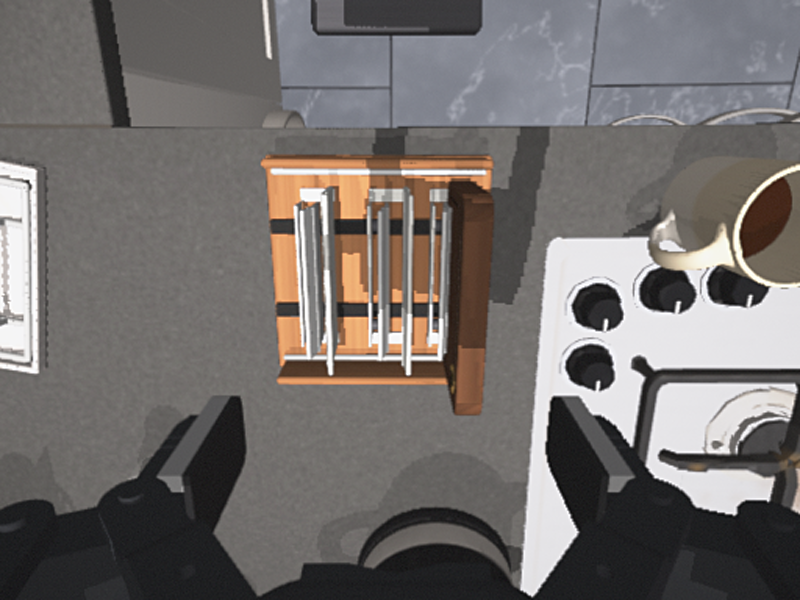

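The wrist view shows the stand from above, at 800x600 px (260-495, 155-415). Image right is +y. The middle slot lies between about 385 and 405, and the narrow slot between about 315 and 327. I'll rectify at z=70 to measure.

Run:
```python
from h import *
c=np.load("c1.npy",allow_pickle=True).item()
im=cv2.resize(cv2.imread("pics/w1.png"),(512,384),interpolation=cv2.INTER_AREA)
im=cv2.imread("pics/w1.png")
ys=np.arange(-100,80,.25);xs=np.arange(385,535,.25)
Y,X=np.meshgrid(ys,xs)
uv=(proj(c,np.c_[X.ravel(),Y.ravel(),np.full(X.size,70.)])+.5)*1.5625-.5
m=uv.reshape(*X.shape,2).astype(np.float32)
o=cv2.remap(im,m[...,0],m[...,1],cv2.INTER_LINEAR)
for y in range(-100,80,10):
    k=(y+100)*4; cv2.line(o,(k,0),(k,12 if y%50 else 30),(0,255,255),1)
    if y%20==0: cv2.putText(o,str(y),(k,45),0,.4,(0,255,255),1)
for x in range(390,535,10):cv2.line(o,(0,(x-385)*4),(10 if x%50 else 30,(x-385)*4),(0,255,255),1)
cv2.imwrite("pics/rect1.png",o);print(o.shape)
```

```text
(600, 720, 3)
```

View pics/rect1.png

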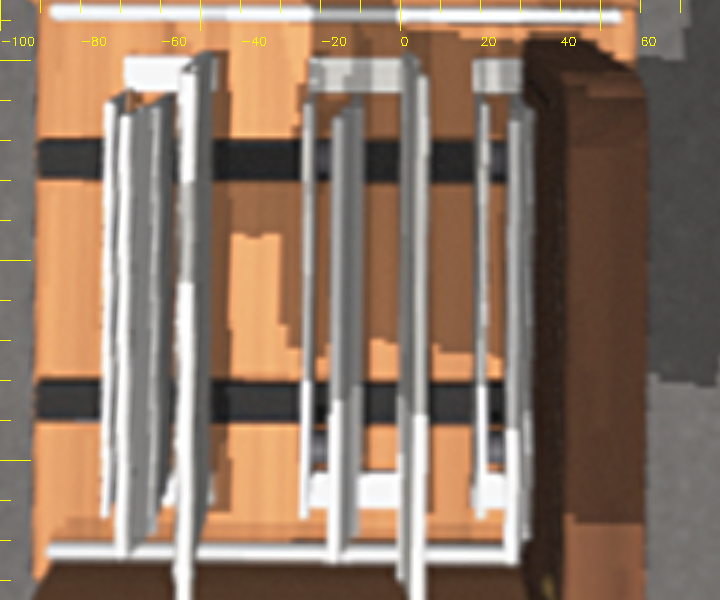

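Run:
```python
from h import *
c=np.load("c1.npy",allow_pickle=True).item()
f=lambda L,z:on_z(c,[[(x+.5)/1.5625-.5,(y+.5)/1.5625-.5] for x,y in L],np.array(z,float)).round(1)
print("wood top ends",f([(475,188),(468,413),(454,300),(491,300)],[119]*4))
print("panel tops near outer, near inner, far outer, far inner",f([(380,157),(380,168),(350,383),(350,361)],[44]*4))
print("base far bottom", f([(350,383)],[0]), "left edge", f([(265,165),(278,380)],[44,44]))
print(c["orientation"])
```

```text
wood top ends [[394.1  41.3 119. ]
 [541.5  43.1 119. ]
 [462.3  31.3 119. ]
 [462.4  54.2 119. ]]
panel tops near outer, near inner, far outer, far inner [[380.4 -15.5  44. ]
 [388.  -15.6  44. ]
 [557.7 -42.1  44. ]
 [538.2 -41.5  44. ]]
base far bottom [[580.4 -46.4   0. ]] left edge [[ 385.8  -97.1   44. ]
 [ 554.7 -100.3   44. ]]
[-1.80290829e+01 -3.85626941e-02  8.97892474e+01]
```

>>> step_arm(rows=[[[0, -320, 0], -8], [[0, -320, 0], -8], [[0, -320, 0], 8], [[0, -320, 0], 8], [[0, -320, 0], 8], [[0, -320, 0], 8], [[0, -320, 0], 8], [[0, -320, 0], 8], [[0, -320, 0], 8], [[0, -320, 0], 8]])

```text
time: 2.9
tool_pos: [440.0, -323.0, 293.6]
tcp_rot: [180.0, -0.0, 171.9]
ft_force: [-0.0, 1.2, -0.1]
finger_gap: 85.4
grip_force: 0.0
```

Run:
```python
from h import *
r.sense();c=get_calibration("wrist");im=snapshot("wrist")
np.save("c2.npy",c,allow_pickle=True)
print(r.sense()["tool_pos"],r.sense()["tcp_rot"],c["eye"],c["orientation"])
cv2.imwrite("pics/w2.png",cv2.resize(im,(800,600),interpolation=cv2.INTER_CUBIC))
```

```text
[ 439.92435815 -323.13214069  293.76631467] [1.79982185e+02 1.04117849e-02 1.71922874e+02] [ 361.21813376 -312.86842223  426.42705282] [-1.80483526e+01 -3.26189740e-02  8.19475257e+01]
```

View pics/w2.png

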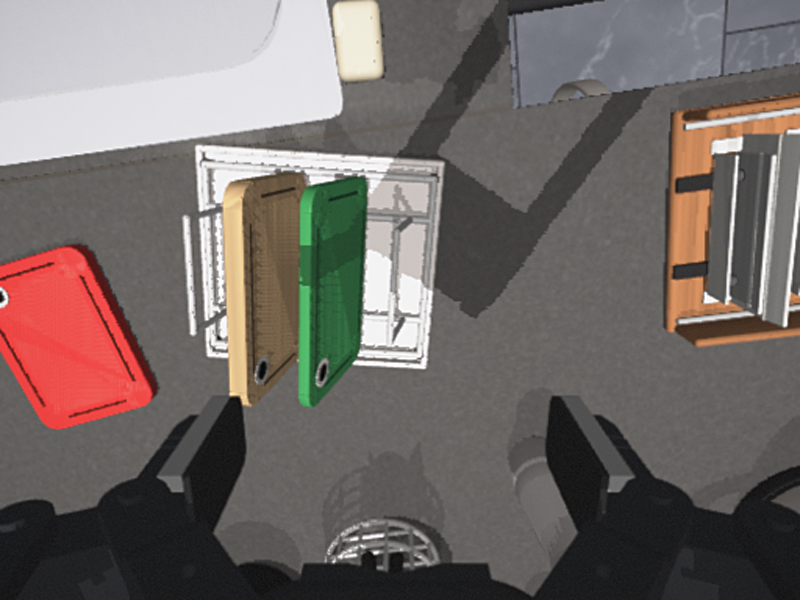

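The view (800x600) shows the bamboo top edge as a strip from (236,183) to (238,403), and the green one from (306,187) to (306,404). The board tops lean to -y and are clear of each other.

Run:
```python
from h import *
c=np.load("c2.npy",allow_pickle=True).item()
f=lambda L,z:on_z(c,[[(x+.5)/1.5625-.5,(y+.5)/1.5625-.5] for x,y in L],np.array(z,float)).round(1)
P=f([(236,183),(238,403),(306,187),(306,404)],[118]*4);print(P)
for a,b in((0,1),(2,3)):
    d=P[b]-P[a];print("mid",(P[a]+P[b])/2,"len",np.hypot(*d[:2]),"yaw",np.degrees(np.arctan2(d[1],d[0])))
print("strip widths at mid", f([(228,300),(246,300),(299,300),(311,300)],[118]*4))
print("rack corners",f([(197,147),(443,160),(427,367),(207,356)],[8]*4))
s=r.sense();R=Ro.from_euler("xyz",s["tcp_rot"],degrees=True).as_matrix()
for a in(0,2):print((R.T@(np.r_[((P[a]+P[a+1])/2)[:2],118]-s["tool_pos"])).round(1))
```

```text
[[ 378.7 -408.1  118. ]
 [ 518.6 -440.2  118. ]
 [ 386.5 -368.6  118. ]
 [ 525.8 -395.8  118. ]]
mid [ 448.65 -424.15  118.  ] len 143.53543116596686 yaw -12.922810108450557
mid [ 456.15 -382.2   118.  ] len 141.93072253744074 yaw -11.048671230490251
strip widths at mid [[ 447.5 -429.7  118. ]
 [ 449.1 -418.7  118. ]
 [ 453.7 -386.2  118. ]
 [ 454.7 -378.8  118. ]]
rack corners [[ 354.5 -465.1    8. ]
 [ 390.2 -279.4    8. ]
 [ 563.5 -313.     8. ]
 [ 525.9 -501.6    8. ]]
[-22.8 -98.8 175.7]
[-24.3 -56.3 175.8]
```

>>> step_arm(rows=[[[-24, -54, 40], 3], [[-24, -54, 90], 3], [[-24, -54, 130], 3], [[-24, -54, 145], 3], [[-24, -54, 145], 3]], fingers=0.33, squeeze=20)

```text
time: 3.45
tool_pos: [453.6, -378.5, 144.1]
tcp_rot: [179.7, -0.4, 168.9]
ft_force: [0.5, -0.1, -1.2]
finger_gap: 28.2
grip_force: 0.0
```

Run:
```python
from h import *
r.sense();c=get_calibration("wrist");im=snapshot("wrist")
np.save("c3.npy",c,allow_pickle=True)
print(r.sense()["tool_pos"],r.sense()["tcp_rot"],r.sense()["finger_gap"],c["eye"])
cv2.imwrite("pics/w3.png",cv2.resize(im,(800,600),interpolation=cv2.INTER_CUBIC))
```

```text
[ 454.91105835 -379.88226847  147.38339373] [ 1.79888748e+02 -1.52091115e-01  1.68866316e+02] 28.356120702292596 [ 376.2790919  -364.83725022  277.44019093]
```

View pics/w3.png

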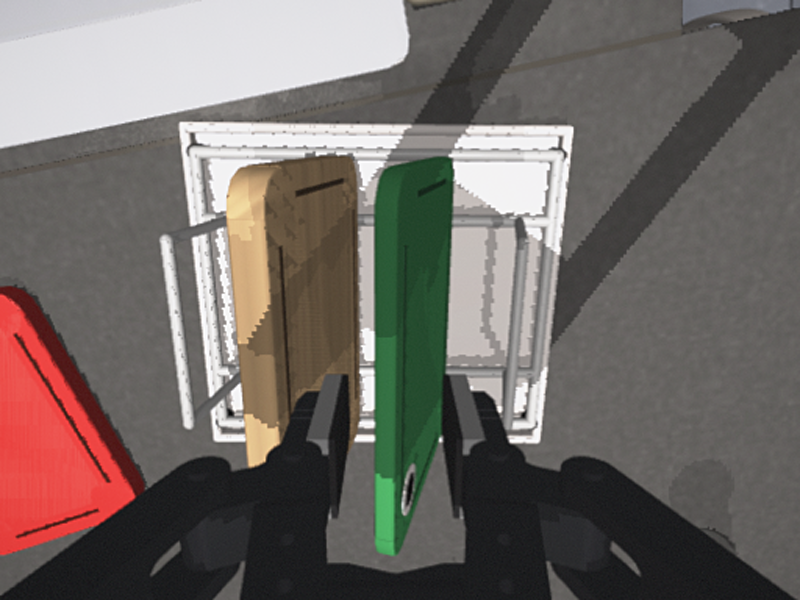

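Fingers straddle the green top edge: inner pads at px 347 and 447, strip at 378–402, all parallel. The bamboo sits clear on the left. I'm descending slightly to +y.

>>> step_arm(rows=[[[0, 2, 10], 0], [[0, 2, 25], 0], [[0, 2, 35], 0], [[0, 2, 44], 0], [[0, 2, 44], 0]], fingers=0.28)

```text
time: 4.0
tool_pos: [454.7, -379.1, 102.7]
tcp_rot: [179.9, -0.1, 168.8]
ft_force: [-0.2, 0.8, 0.3]
finger_gap: 23.9
grip_force: 0.0
```

>>> step_arm(rows=[[[0, 0, 0], 0], [[0, 0, 0], 0], [[0, 0, 0], 0], [[0, 0, 0], 0]], fingers=0, squeeze=25)

```text
time: 4.4
tool_pos: [455.7, -378.4, 104.7]
tcp_rot: [179.8, -0.0, 168.8]
ft_force: [0.4, 6.8, 1.0]
finger_gap: 12.3
grip_force: 23.0
```

>>> step_arm(rows=[[[0, 0, -8], 0], [[0, 0, -18], 0], [[0, 0, -30], 0], [[0, 0, -45], 0], [[0, 0, -65], 0], [[0, 0, -90], 0], [[0, 0, -120], 0], [[0, 0, -120], 0]])

```text
time: 5.2
tool_pos: [457.7, -383.0, 232.3]
tcp_rot: [-179.6, 0.5, 168.8]
ft_force: [0.8, -0.6, -0.6]
finger_gap: 7.3
grip_force: 32.7
```

>>> step_arm(rows=[[[0, 0, 0], 0], [[0, 0, 0], 0], [[0, 0, 0], 0], [[0, 0, 0], 0]], squeeze=90)

```text
time: 5.6
tool_pos: [455.0, -379.5, 223.4]
tcp_rot: [179.9, -0.1, 168.8]
ft_force: [0.4, 0.6, -1.3]
finger_gap: 5.9
grip_force: 91.4
```

>>> step_arm(rows=[[[49, 314, 0], -11.2], [[49, 314, 0], -11.2], [[49, 314, 0], -11.2], [[49, 314, 0], -11.2], [[49, 314, 0], -11.2], [[49, 314, 0], -11.2], [[49, 314, 0], -11.2], [[49, 314, 40], -11.2], [[49, 314, 45], -11.2], [[49, 314, 45], -11.2], [[49, 314, 45], -11.2]])

```text
time: 6.7
tool_pos: [468.8, -62.9, 180.5]
tcp_rot: [-180.0, 0.0, 179.9]
ft_force: [1.3, 0.2, -1.1]
finger_gap: 5.8
grip_force: 91.5
```

Run:
```python
from h import *
r.sense();c=get_calibration("wrist");im=snapshot("wrist")
np.save("c4.npy",c,allow_pickle=True)
s=r.sense();print(s["tool_pos"],s["tcp_rot"],s["ft_force"],s["finger_gap"],c["eye"])
cv2.imwrite("pics/w4.png",cv2.resize(im,(800,600),interpolation=cv2.INTER_CUBIC))
```

```text
[469.25989082 -63.09697952 181.04592914] [-1.79975490e+02  8.11301400e-02  1.79916231e+02] [-0.19051583  0.40302572 -1.22128939] 5.990218308930781 [389.25133757 -63.72799703 313.30960809]
```

View pics/w4.png

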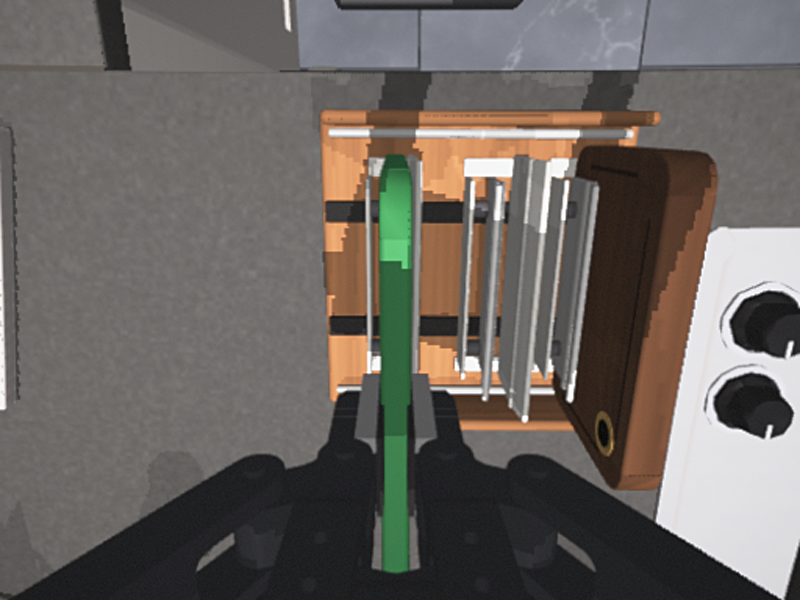

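Run:
```python
from h import *
c=np.load("c4.npy",allow_pickle=True).item()
f=lambda L,z:on_z(c,[[(x+.5)/1.5625-.5,(y+.5)/1.5625-.5] for x,y in L],np.array(z,float)).round(1)
print("near end",f([(395,155)]*3,[100,140,180]))
print("far end",f([(395,572)]*3,[181,188,195]))
print("top strip y",f([(383,430),(408,430),(384,560),(406,560)],[195]*4))
print("wall edges z70",f([(411,300),(422,300),(368,300),(373,300)],[70]*4))
print("mid wall",f([(510,300),(527,300),(545,300),(490,300),(500,300)],[70]*5))
```

```text
near end [[399.6 -63.9 100. ]
 [397.7 -63.9 140. ]
 [395.7 -63.8 180. ]]
far end [[524.4 -63.9 181. ]
 [517.2 -63.9 188. ]
 [510.1 -63.9 195. ]]
top strip y [[463.9 -67.  195. ]
 [463.9 -60.5 195. ]
 [505.8 -67.  195. ]
 [505.8 -60.8 195. ]]
wall edges z70 [[469.7 -56.1  70. ]
 [469.7 -50.7  70. ]
 [469.7 -77.2  70. ]
 [469.7 -74.8  70. ]]
mid wall [[469.7  -7.6  70. ]
 [469.7   0.7  70. ]
 [469.7   9.5  70. ]
 [469.7 -17.4  70. ]
 [469.7 -12.5  70. ]]
```

>>> step_arm(rows=[[[5, 1.5, 0], 0], [[5, 1.5, 5], 0], [[5, 1.5, 10], 0], [[5, 1.5, 14], 0], [[5, 1.5, 17], 0], [[5, 1.5, 20], 0], [[5, 1.5, 23], 0], [[5, 1.5, 26], 0], [[5, 1.5, 26], 0]])

```text
time: 7.65
tool_pos: [463.3, -60.7, 153.1]
tcp_rot: [180.0, -0.0, 180.0]
ft_force: [-0.2, -0.0, -1.3]
finger_gap: 6.2
grip_force: 91.5
```

>>> step_arm(rows=[[[0, 0, 2], 0], [[0, 0, 4], 0], [[0, 0, 6], 0], [[0, 0, 8], 0], [[0, 0, 10], 0], [[0, 0, 12], 0], [[0, 0, 14], 0], [[0, 0, 16], 0], [[0, 0, 16], 0]])

```text
time: 8.55
tool_pos: [463.9, -61.1, 137.6]
tcp_rot: [-180.0, 0.0, 180.0]
ft_force: [2.5, -1.7, 1.0]
finger_gap: 5.9
grip_force: 91.8
```

>>> step_arm(rows=[[[0, 0, 3], 0], [[0, 0, 6], 0], [[0, 0, 9], 0], [[0, 0, 12], 0], [[0, 0, 15], 0], [[0, 0, 18], 0], [[0, 0, 21], 0], [[0, 0, 24], 0], [[0, 0, 24], 0]])

```text
time: 9.45
tool_pos: [463.5, -61.0, 113.1]
tcp_rot: [-180.0, -0.0, 180.0]
ft_force: [2.1, -3.7, -0.8]
finger_gap: 5.9
grip_force: 91.5
```

>>> step_arm(rows=[[[0, 0, 1.5], 0], [[0, 0, 3], 0], [[0, 0, 4.5], 0], [[0, 0, 6], 0], [[0, 0, 6], 0]])

```text
time: 9.95
tool_pos: [463.8, -61.0, 107.9]
tcp_rot: [-180.0, 0.0, 180.0]
ft_force: [0.9, -4.1, 3.7]
finger_gap: 5.8
grip_force: 92.6
```

>>> step_arm(rows=[[[0, 0, 1], 0], [[0, 0, 2], 0], [[0, 0, 3], 0], [[0, 0, 3], 0]])

```text
time: 10.35
tool_pos: [464.2, -61.2, 107.7]
tcp_rot: [-180.0, 0.1, 180.0]
ft_force: [-12.4, -1.4, 29.7]
finger_gap: 6.0
grip_force: 96.6
```

>>> step_arm(rows=[[[0, 0, -2], 0], [[0, 0, -2], 0], [[0, 0, -2], 0]], fingers=0.3, squeeze=20)

```text
time: 10.65
tool_pos: [462.9, -60.3, 105.8]
tcp_rot: [179.9, -0.1, 180.0]
ft_force: [-0.1, -0.3, -0.2]
finger_gap: 25.5
grip_force: 0.0
```

>>> step_arm(rows=[[[0, 0, -30], 0], [[0, 0, -70], 0], [[0, 0, -120], 0], [[0, 0, -150], 0], [[0, 0, -150], 0]])

```text
time: 11.15
tool_pos: [465.9, -61.1, 261.8]
tcp_rot: [-179.9, 0.4, -180.0]
ft_force: [0.6, 0.2, 0.0]
finger_gap: 25.6
grip_force: 0.0
```

Run:
```python
from h import *
r.sense();c=get_calibration("wrist");im=snapshot("wrist")
np.save("c5.npy",c,allow_pickle=True)
s=r.sense();print(s["tool_pos"],s["tcp_rot"],s["ft_force"],s["finger_gap"],c["eye"])
sd=snapshot("side")
o=np.zeros((600,800,3),np.uint8)
o[:450,:400]=cv2.resize(im[:300,130:397],(400,450),interpolation=cv2.INTER_CUBIC)
o[:400,400:]=cv2.resize(sd[155:235,180:260],(400,400),interpolation=cv2.INTER_CUBIC)
cv2.imwrite("pics/w5.png",o)
```

```text
[464.81392014 -60.897697   258.75889526] [-179.96578114    0.23054923  179.99358018] [-0.63644156 -0.22558461 -0.63739103] 25.39051815583615 [385.31634156 -61.83348385 393.92441924]
```

View pics/w5.png

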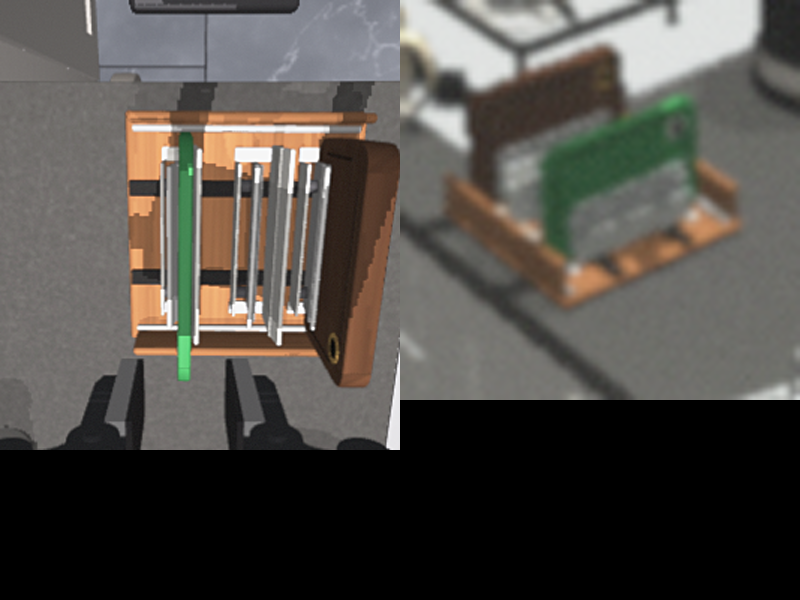

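Run:
```python
from h import *
c=np.load("c5.npy",allow_pickle=True).item()
f=lambda L,z:on_z(c,[[130+(x+.5)/1.498-.5,(y+.5)/1.5-.5] for x,y in L],np.array(z,float)).round(1)
print("green ends",f([(186,133),(186,380)],[100,112]),"wood ends",f([(350,140),(352,386)],[112,112]))
print("panels",f([(150,129),(150,327),(150,113),(150,355)],[44]*4))
print("green top y",f([(179,330),(192,330),(180,375),(191,375)],[119]*4))
print("mid wall z70",f([(272,250),(283,250),(293,250),(253,250),(261,250)],[70]*5))
```

```text
green ends [[393.3 -61.3 100. ]
 [542.3 -61.  112. ]] wood ends [[396.7  27.  112. ]
 [546.2  44.1 112. ]]
panels [[392.3 -85.1  44. ]
 [535.1 -88.2  44. ]
 [382.3 -84.9  44. ]
 [558.5 -88.7  44. ]]
green top y [[504.9 -65.3 119. ]
 [504.9 -57.5 119. ]
 [534.9 -64.8 119. ]
 [534.9 -58.  119. ]]
mid wall z70 [[468.4  -3.8  70. ]
 [468.4   3.5  70. ]
 [468.4  10.1  70. ]
 [468.4 -16.5  70. ]
 [468.4 -11.2  70. ]]
```

Green is in the slot with ends at x=393 and 542, centred. I'll verify the seating by pressing its top with closed fingers, expecting contact at TCP z≈130.

>>> step_arm(rows=[[[-3, 0, 40], 0], [[-3, 0, 80], 0], [[-3, 0, 105], 0], [[-3, 0, 115], 0], [[-3, 0, 119], 0], [[-3, 0, 122], 0], [[-3, 0, 124], 0], [[-3, 0, 126], 0], [[-3, 0, 126], 0]], fingers=0)

```text
time: 12.15
tool_pos: [467.1, -61.0, 131.3]
tcp_rot: [-180.0, 0.1, 180.0]
ft_force: [0.4, -0.3, 0.2]
finger_gap: -0.2
grip_force: 0.0
```

>>> step_arm(rows=[[[0, 0, 1], 0], [[0, 0, 2], 0], [[0, 0, 2], 0]])

```text
time: 12.45
tool_pos: [467.1, -61.0, 130.0]
tcp_rot: [-180.0, 0.1, 180.0]
ft_force: [-3.8, -0.3, 8.0]
finger_gap: -0.4
grip_force: 4.1
```

>>> step_arm(rows=[[[0, 0, 1], 0], [[0, 0, 2], 0], [[0, 0, 2], 0]])

```text
time: 12.75
tool_pos: [467.7, -61.2, 129.9]
tcp_rot: [-179.9, 0.1, 180.0]
ft_force: [-10.1, 1.2, 22.6]
finger_gap: 0.2
grip_force: 11.6
```

>>> step_arm(rows=[[[0, 0, -40], 0], [[0, 0, -90], 0], [[0, 0, -110], 0], [[15, -361, -110], 12], [[15, -361, -110], 12], [[15, -361, -110], 12], [[15, -361, -110], 12], [[15, -361, -110], 12], [[15, -361, -110], 12], [[15, -361, -110], 12], [[15, -361, -110], 12], [[15, -361, -80], 12]], fingers=0.45)

```text
time: 13.95
tool_pos: [452.6, -426.3, 211.0]
tcp_rot: [-179.7, 0.4, 167.8]
ft_force: [0.2, 0.4, 0.4]
finger_gap: 38.2
grip_force: 0.0
```

>>> step_arm(rows=[[[0, 0, 0], 0], [[0, 0, 0], 0]])

```text
time: 14.15
tool_pos: [451.1, -420.8, 206.0]
tcp_rot: [179.9, -0.1, 168.0]
ft_force: [1.2, 0.4, -0.1]
finger_gap: 38.5
grip_force: 0.0
```

Run:
```python
from h import *
r.sense();c=get_calibration("wrist");im=snapshot("wrist")
np.save("c6.npy",c,allow_pickle=True)
s=r.sense();print(s["tool_pos"],s["tcp_rot"],s["ft_force"],s["finger_gap"],c["eye"])
cv2.imwrite("pics/w6.png",cv2.resize(im,(800,600),interpolation=cv2.INTER_CUBIC))
```

```text
[ 451.71885844 -421.1921084   207.33370423] [ 1.79988123e+02 -3.67704336e-03  1.68020751e+02] [ 0.14115435  0.70773651 -0.8083874 ] 38.39469543833191 [ 373.49195802 -405.43540192  338.98160962]
```

View pics/w6.png

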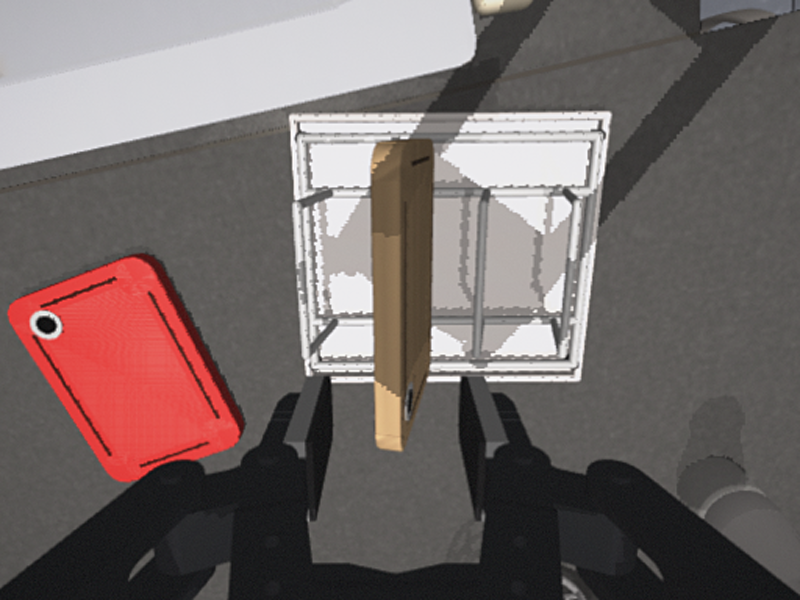

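Bamboo top strip is at px 374–404, rows 140–450, between the pads (inner 327 and 465) and parallel to them.

Run:
```python
from h import *
c=np.load("c6.npy",allow_pickle=True).item()
f=lambda L,z:on_z(c,[[(x+.5)/1.5625-.5,(y+.5)/1.5625-.5] for x,y in L],np.array(z,float))
P=f([(388,140),(390,450)],[100,108]);print(P)
s=r.sense();R=Ro.from_euler("xyz",s["tcp_rot"],degrees=True).as_matrix()
print(((P-s["tool_pos"])@R).round(1)); Q=f([(375,380),(404,380)],[118]*2);print(((Q-s["tool_pos"])@R).round(1))
```

```text
[[ 377.57963407 -409.1593455   100.        ]
 [ 526.23554736 -440.19704894  108.        ]]
[[ 75.   -3.6 107.3]
 [-76.8  -3.1  99.3]]
[[-32.1 -10.   89.3]
 [-32.2   3.6  89.3]]
```

>>> step_arm(rows=[[[-1, -1, 40], 0], [[-1, -1, 70], 0], [[-1, -1, 85], 0], [[-1, -1, 95], 0], [[-1, -1, 102], 0], [[-1, -1, 102], 0]])

```text
time: 14.8
tool_pos: [452.5, -423.1, 105.1]
tcp_rot: [-180.0, 0.0, 168.0]
ft_force: [-0.6, 0.2, -0.1]
finger_gap: 38.1
grip_force: 0.0
```

>>> step_arm(rows=[[[0, 0, 0], 0], [[0, 0, 0], 0], [[0, 0, 0], 0], [[0, 0, 0], 0], [[0, 0, 0], 0]], fingers=0, squeeze=25)

```text
time: 15.3
tool_pos: [453.1, -422.7, 106.3]
tcp_rot: [180.0, 0.1, 168.0]
ft_force: [1.0, 5.1, 5.0]
finger_gap: 15.9
grip_force: 23.2
```

>>> step_arm(rows=[[[0, 0, -8], 0], [[0, 0, -18], 0], [[0, 0, -30], 0], [[0, 0, -45], 0], [[0, 0, -65], 0], [[0, 0, -90], 0], [[0, 0, -120], 0], [[0, 0, -120], 0]])

```text
time: 16.1
tool_pos: [454.1, -426.2, 232.6]
tcp_rot: [-179.6, 0.5, 167.9]
ft_force: [-0.3, -1.0, -0.5]
finger_gap: 12.6
grip_force: 28.7
```

>>> step_arm(rows=[[[0, 0, 0], 0], [[0, 0, 0], 0], [[0, 0, 0], 0], [[0, 0, 0], 0]], squeeze=90)

```text
time: 16.5
tool_pos: [451.7, -422.6, 223.3]
tcp_rot: [179.9, -0.1, 168.0]
ft_force: [0.1, -0.6, -1.6]
finger_gap: 11.2
grip_force: 91.5
```

Run:
```python
from h import *
def prof(im,c,tf,x0,x1,ys):
    out=[]
    for y in ys:
        P=np.c_[np.linspace(x0,x1,40),np.full(40,y),np.full(40,70.)]
        uv=tf(proj(c,P)).astype(np.float32)
        v=cv2.remap(im,uv[:,None,0],uv[:,None,1],cv2.INTER_LINEAR)[:,0].mean(0)
        out.append((float(y),int(v[0]),int(v[2])))
    return out
c1=np.load("c1.npy",allow_pickle=True).item();c5=np.load("c5.npy",allow_pickle=True).item()
a=prof(cv2.imread("pics/w1.png"),c1,lambda u:(u+.5)*1.5625-.5,495,510,np.arange(-26,12,.75))
b=prof(cv2.imread("pics/w5.png"),c5,lambda u:np.c_[(u[:,0]-130+.5)*1.498-.5,(u[:,1]+.5)*1.5-.5],480,500,np.arange(-26,14,.75))
print("w1 y,B,R",*a);print("w5",*b)
n=prof(cv2.imread("pics/w1.png"),c1,lambda u:(u+.5)*1.5625-.5,495,510,np.arange(-76,-46,.75));print("w1 narrow",*n)
```

```text
w1 y,B,R (-26.0, 108, 229) (-25.25, 163, 234) (-24.5, 243, 248) (-23.75, 242, 234) (-23.0, 201, 201) (-22.25, 170, 170) (-21.5, 164, 166) (-20.75, 170, 175) (-20.0, 170, 177) (-19.25, 165, 171) (-18.5, 179, 182) (-17.75, 227, 229) (-17.0, 253, 253) (-16.25, 249, 249) (-15.5, 218, 220) (-14.75, 164, 166) (-14.0, 122, 124) (-13.25, 117, 118) (-12.5, 132, 133) (-11.75, 151, 151) (-11.0, 168, 170) (-10.25, 172, 180) (-9.5, 163, 180) (-8.75, 151, 181) (-8.0, 152, 197) (-7.25, 164, 222) (-6.5, 172, 234) (-5.75, 174, 234) (-5.0, 174, 234) (-4.25, 174, 234) (-3.5, 173, 233) (-2.75, 171, 233) (-2.0, 171, 235) (-1.25, 190, 238) (-0.5, 211, 232) (0.25, 194, 200) (1.0, 153, 156) (1.75, 130, 134) (2.5, 149, 155) (3.25, 199, 204) (4.0, 243, 244) (4.75, 254, 254) (5.5, 237, 240) (6.25, 185, 202) (7.0, 109, 153) (7.75, 64, 141) (8.5, 81, 191) (9.25, 100, 226) (10.0, 107, 229) (10.75, 107, 227) (11.5, 105, 225)
w5 (-26.0, 56, 63) (-25.25, 42, 50) (-24.5, 46, 54) (-23.75, 48, 56) (-23.0, 48, 57) (-22.25, 48, 56) (-21.5, 46, 55) (-20.75, 47, 55) (-20.0, 57, 61) (-19.25, 76, 78) (-18.5, 112, 114) (-17.7
[... 740 characters left out ...]
31, 224) (-74.5, 201, 240) (-73.75, 246, 249) (-73.0, 219, 218) (-72.25, 160, 161) (-71.5, 143, 145) (-70.75, 201, 202) (-70.0, 247, 248) (-69.25, 248, 249) (-68.5, 213, 215) (-67.75, 162, 164) (-67.0, 130, 132) (-66.25, 121, 123) (-65.5, 124, 126) (-64.75, 124, 126) (-64.0, 124, 125) (-63.25, 135, 136) (-62.5, 167, 170) (-61.75, 170, 173) (-61.0, 133, 135) (-60.25, 98, 99) (-59.5, 87, 86) (-58.75, 103, 103) (-58.0, 125, 133) (-57.25, 152, 167) (-56.5, 183, 195) (-55.75, 213, 219) (-55.0, 237, 239) (-54.25, 251, 251) (-53.5, 252, 252) (-52.75, 226, 228) (-52.0, 163, 168) (-51.25, 108, 112) (-50.5, 88, 91) (-49.75, 87, 88) (-49.0, 91, 93) (-48.25, 100, 107) (-47.5, 103, 126) (-46.75, 89, 133)
```

>>> step_arm(rows=[[[0, 0, -25], 0], [[71.6, 411.4, -25], -12], [[71.6, 411.4, -25], -12], [[71.6, 411.4, -25], -12], [[71.6, 411.4, -25], -12], [[71.6, 411.4, -25], -12], [[71.6, 411.4, -25], -12], [[71.6, 411.4, -25], -12], [[71.6, 411.4, -25], -12], [[71.6, 411.4, -25], -12], [[71.6, 411.4, 0], -12], [[71.6, 411.4, 0], -12]])

```text
time: 17.7
tool_pos: [465.9, -4.7, 221.3]
tcp_rot: [180.0, -0.3, -179.9]
ft_force: [-0.3, 0.2, -2.1]
finger_gap: 11.3
grip_force: 91.6
```

>>> step_arm(rows=[[[0, 0, 20], 0], [[0, 0, 40], 0], [[0, 0, 40], 0], [[0, 0, 40], 0]])

```text
time: 18.1
tool_pos: [467.7, -6.2, 185.0]
tcp_rot: [180.0, -0.1, 179.9]
ft_force: [-0.3, 0.3, -1.8]
finger_gap: 10.9
grip_force: 91.6
```

```bash
python3 -c "
from h import *
s=r.sense();print(s['tool_pos'],s['tcp_rot'],s['ft_force'],s['finger_gap'])"
```

```text
[467.6685384   -6.19645806 185.03496195] [ 1.79998005e+02 -5.96355406e-02  1.79925188e+02] [-0.26277547  0.27070569 -1.79789319] 10.924960866776113
```

>>> step_arm(rows=[[[0, 1, 5], 0], [[0, 1, 10], 0], [[0, 1, 14], 0], [[0, 1, 18], 0], [[0, 1, 21], 0], [[0, 1, 24], 0], [[0, 1, 27], 0], [[0, 1, 30], 0], [[0, 1, 30], 0]])

```text
time: 19.0
tool_pos: [467.6, -4.7, 154.1]
tcp_rot: [180.0, -0.0, 180.0]
ft_force: [-0.3, -0.7, -1.3]
finger_gap: 11.1
grip_force: 91.6
```

>>> step_arm(rows=[[[0, 0, 2], 0], [[0, 0, 4], 0], [[0, 0, 6], 0], [[0, 0, 8], 0], [[0, 0, 10], 0], [[0, 0, 12], 0], [[0, 0, 14], 0], [[0, 0, 16], 0], [[0, 0, 16], 0]])

```text
time: 19.9
tool_pos: [468.5, -5.2, 138.9]
tcp_rot: [-180.0, 0.1, 180.0]
ft_force: [2.5, -2.9, 2.2]
finger_gap: 10.7
grip_force: 92.1
```

>>> step_arm(rows=[[[0, 0, 3], 0], [[0, 0, 6], 0], [[0, 0, 9], 0], [[0, 0, 12], 0], [[0, 0, 15], 0], [[0, 0, 18], 0], [[0, 0, 21], 0], [[0, 0, 24], 0], [[0, 0, 24], 0]])

```text
time: 20.8
tool_pos: [467.9, -5.2, 114.2]
tcp_rot: [-180.0, -0.0, 180.0]
ft_force: [2.1, -4.6, 0.1]
finger_gap: 10.9
grip_force: 91.8
```

>>> step_arm(rows=[[[0, 0, 1.5], 0], [[0, 0, 3], 0], [[0, 0, 4.5], 0], [[0, 0, 4.5], 0]])

```text
time: 21.2
tool_pos: [468.0, -5.2, 110.2]
tcp_rot: [-180.0, 0.0, 180.0]
ft_force: [0.9, -5.3, 2.4]
finger_gap: 11.0
grip_force: 92.5
```

>>> step_arm(rows=[[[0, 0, 1], 0], [[0, 0, 2], 0], [[0, 0, 3], 0], [[0, 0, 3], 0]])

```text
time: 21.6
tool_pos: [468.2, -5.2, 108.5]
tcp_rot: [-179.9, 0.0, 180.0]
ft_force: [-5.5, -5.1, 15.6]
finger_gap: 10.9
grip_force: 94.4
```

>>> step_arm(rows=[[[0, 0, 1], 0], [[0, 0, 1.5], 0], [[0, 0, 1.5], 0]])

```text
time: 21.9
tool_pos: [468.4, -5.2, 108.5]
tcp_rot: [-179.9, 0.0, 180.0]
ft_force: [-14.0, -4.4, 29.5]
finger_gap: 10.9
grip_force: 96.4
```

>>> step_arm(rows=[[[0, 0, -2], 0], [[0, 0, -2], 0], [[0, 0, -2], 0]], fingers=0.35, squeeze=20)

```text
time: 22.2
tool_pos: [467.2, -4.3, 106.8]
tcp_rot: [180.0, -0.1, 180.0]
ft_force: [-0.6, -0.5, -0.2]
finger_gap: 30.0
grip_force: 0.0
```

>>> step_arm(rows=[[[0, 0, -20], 0], [[0, 0, -40], 0], [[0, 0, -60], 0], [[0, 0, -60], 0], [[0, 0, -60], 0]])

```text
time: 22.7
tool_pos: [467.8, -4.5, 167.1]
tcp_rot: [180.0, -0.0, 180.0]
ft_force: [-0.6, 0.6, -0.5]
finger_gap: 29.8
grip_force: 0.0
```

Closing the fingers and probing the top.

>>> step_arm(rows=[[[0, 0, 0], 0], [[0, -0.5, 15], 0], [[0, -0.5, 25], 0], [[0, -0.5, 31], 0], [[0, -0.5, 34], 0], [[0, -0.5, 36], 0], [[0, -0.5, 38], 0], [[0, -0.5, 39], 0], [[0, -0.5, 39], 0]], fingers=0)

```text
time: 23.6
tool_pos: [468.2, -5.3, 130.0]
tcp_rot: [-180.0, 0.0, 180.0]
ft_force: [-5.9, 0.6, 9.8]
finger_gap: 0.2
grip_force: 4.6
```

>>> step_arm(rows=[[[0, 0, 1], 0], [[0, 0, 2], 0], [[0, 0, 2], 0]])

```text
time: 23.9
tool_pos: [469.1, -5.4, 130.2]
tcp_rot: [-180.0, 0.1, 180.0]
ft_force: [-11.2, 0.7, 24.2]
finger_gap: 0.2
grip_force: 12.2
```

>>> step_arm(rows=[[[0, 0, -20], 0], [[0, 0, -60], 0], [[0, 0, -110], 0], [[0, 0, -130], 0], [[0, 0, -130], 0], [[0, 0, -130], 0]], fingers=0.5)

```text
time: 24.5
tool_pos: [468.2, -5.3, 256.9]
tcp_rot: [-180.0, 0.1, 180.0]
ft_force: [0.1, 0.0, -0.7]
finger_gap: 42.5
grip_force: 0.0
```

Run:
```python
from h import *
s=r.sense();print(s["time"],s["tool_pos"],s["ft_force"]);print(r.hand_in())
```

```text
24.5 [468.20617983  -5.29231154 256.9306317 ] [ 0.07282584  0.00614728 -0.74302673]
the job is handed in; nothing more can be done
None
```

Both boards are in their own slots, and pressing on each top met firm resistance at 119 mm (the home height) under 20–25 N; the gripper is clear and the job was handed in at 24.5 s.

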